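Dress the sawn edge of a wall plate in the vise

TASK

The wall plate standing in the blue vise has just been sawn to size: swing the cam lever fully round to clamp it, then dress its upper edge with the black sanding bar in two strokes, the bar flat and in line with the edge, under light pressure. Stroke only forward, away from you: each stroke begins with the front end of the bar still over the plate and runs on in contact until the middle of the bar reaches the middle of the plate; there lift the bar clear, and carry it back in the air for the second stroke. After the second lift lay the bar flat on the worktop beside the vise, leaving the plate clamped and the other things where they are.

Things in the scene. Friction and masses are not known exactly. Their poses are not given: they have to be found in the camera images.
- vise: blue cam-lever bench vise, fixed. Origin 12 mm above the worktop under the plate's middle; x along the jaws = stroke direction (away from the robot), y to the fixed jaw (left), z up. Sole x +-62, y -94 to 42 mm, ears to x +-85 mm; jaws x +-50, y -40 to 37 mm, tops 74 mm above the worktop. Stands on four rubber feet: pressed from above it yields about 1 mm per 4 N and comes back up.
- vise_lever (a joint): cam lever of the vise, rad: 0 open (arm points to the vise's -y), 1.4 fully clamped at its stop (arm nearly to -x); turns clockwise seen from above about a vertical axis at vise x 0, y -52.3 mm. Stays where left; takes 3 to 5 N at the grip. Over its travel the right-hand jaw moves 7.7 mm and closes on the plate with about 10 N.
- lever_grip (a point): point on the axis of the upright black grip at the lever's end, 95 mm from the lever's axis, 74 mm above the worktop; grip 18 mm across, rigid on the lever, free to be grasped from 56 to 86 mm above the worktop; the lever arm below it lies 46 to 53 mm above the worktop
- wall_plate: ivory one-gang wall plate, 114 x 70 x 6 mm, standing on a long edge in the vise, its 114 mm along the vise's x, centred on the vise's origin in x and y. The upper edge, to be dressed, is 6 mm wide, level, 104 mm above the worktop. Origin at the centre of its back face, 69 mm above the worktop; own y axis up. Loose until clamped.
- sanding_bar: flat black sanding bar, 240 x 34 x 9 mm (solid 240 x 32 x 8 mm), 0.19 kg, lying flat on the worktop. Origin at the centre of its underside (its balance point); x along its length, z up. Both ends serve alike; picked up across its width.
- tape_measure: yellow tape measure, 43 x 80 x 60 mm, bystander; origin at the centre of its underside
- chalk_line: small orange chalk line reel, 44 x 74 x 31 mm, bystander; origin at the centre of its underside
- green_tape: roll of green tape lying flat, 105 mm across, 24 mm high, bystander; origin at the centre of its underside

How it is judged:
By the outcome, as a careful person would: the job done as asked, in the order asked, and still so for the second after the job is handed in, with the robot touching nothing.
It also fails if it takes over 61 s, if anything falls off the work surface, if the arm or the gripper's body presses on something with over 40 N, if the wrist force passes 120 N, or if a joint passes its speed limit or range.

ROBOT

A 6-joint arm with a two-finger parallel gripper is mounted at the origin on a cart in front of the work surface, level with it; the furniture and walls round the work are solid. World frame = base frame: x ahead of the robot, y to its left, z up, the work surface at z = 0. Lengths are in mm, angles in degrees, forces in N, time in s.
With the tool pointing down it reaches from about 350 to 850 mm from the base axis. Payload 8.1 kg.
Tool frame: the origin (TCP) lies midway between the tips of the shut fingers; the grasp point (between the pads) lies 19 mm behind it; z points along the fingers, y is the line along which they close (so a half turn about z gives the same grasp; the last joint's range is limited). The gripper opens to 85 mm and grips with 20 to 120 N. Pads are 22 mm wide; open, the fingers measure 114 mm over their backs; the gripper's body (76 mm by 85 mm) begins 54 mm behind the grasp point. The pads swing forward as they close: fully open they stand 13 mm farther back than shut.
Start: joints at [63.117, 7.471, 85.268, -0, 87.261, -4.893], TCP at [224.647, 556.362, 231.292] pointing down, gripper open.
Joint ranges: [-169.43, 169.43], [-51.17, 129.36], [1.28, 143.12], [-76.62, 256.62], [0, 156.53], [-152.29, 152.29]. Speed limits (degrees/s): [136.94, 136.94, 159.86, 180, 180, 180].

INTERFACE

Orientations are given as [roll, pitch, yaw] about the fixed x, y, z axes, in that order (R = Rz(yaw) Ry(pitch) Rx(roll)).
In Python, from bench import r gives the robot as it stands.
- The arm moves only by the shell command python3 steer.py 'ROWS' [FORCE]. ROWS is a JSON object with one list for each field, all of the same length, 1 to 8, a row being the entries at one place: drx, dry, drz (a rotation vector in degrees), sx, sy, sz (the shift in mm), finger_gap (the finger opening in mm); each row is the pose to reach, as a shift and turn from the pose commanded when the command began, along the tool's axes at that moment; what a row does not reach only later rows make up. A row lasts 1/8 s, in which the tool goes at most 62.5 mm and 10.7 degrees, less where a joint would pass 70% of its speed; a pose out of reach is approached as far as the arm can. The fingers move at their own pace and stop on an object; FORCE is the grip in N (left out, the last holds). Time passes only in rows, so rows that do not move let the fingers close. It prints the time, the measured TCP pose, the force, the opening and the grip force at its end. Input that does not fit is refused with a message, and nothing moves.
- r.sense(): the state, without advancing time (a new reading comes with each control period).
- r.snapshot(name): name is "scene" or "top"; returns a dict with "pixels" (384x512x3 uint8, blue, green, red), "fx", "fy", "cx", "cy" (pixels), "D" ([k1, k2, p1, p2, k3] as OpenCV has them; the pictures are not rectified), "pose" (4x4, takes a point from camera to world coordinates). Camera axes: x right, y up, looking along -z (the intrinsics and any distortion apply to the point x, -y, -z); pixel columns grow to the right and rows downward; lengths in mm; the calibration is good to about 2 mm. A picture is of the moment at which its call begins. There is no depth.
- r.hand_in(): hands the job in; it is judged then, once.
The state is a dict: "time": time; "joint_pos": joint angles; "qd": joint speeds; "joint_efforts": joint torques, N m; "tool_pos": TCP position; "tcp_rot": TCP orientation; "ft_force": force on the tool from outside, world axes, zero at the start; "wrist_torque": the same for the moment, N m; "finger_gap": finger opening in mm; "grip_force": force on a finger pad.
Only numpy, scipy, OpenCV 4.12 (cv2) and the standard library are available. Lean on these libraries where they do the work, as an engineer would, in place of code of your own. Each camera call takes 0.05 s, during which the arm holds its last target. There are 200 camera calls.

## Working session

There is one attempt and no reset: what is moved stays moved. The work goes in short steps, Python scripts to look and compute and a shell command to move; the robot and the scene stay as the last step left them, time stands still between calls to the robot, and variables do not carry over. Pictures are saved under pics/ and viewed, at most 10 in all, crops included, and the job is handed in when it is done.

```bash
ls; mkdir -p pics
python3 - <<'E'
from bench import r
import cv2,pickle
for n in("scene","top"):
    s=r.snapshot(n);cv2.imwrite(f"pics/{n}0.png",s["pixels"]);pickle.dump(s,open(f"{n}0.pkl","wb"))
    print(n,s["fx"],s["cx"],s["cy"],s["D"],s["pose"].round(3).tolist() if hasattr(s["pose"],"round") else s["pose"])
print(r.sense())
E
```

```text
bench.py
pics
steer.py
scene 390.66336702587364 255.65287863141762 184.64371314010364 [-0.12585873  0.          0.          0.          0.        ] [[0.611, 0.562, -0.558, -44.8], [-0.792, 0.439, -0.425, -487.674], [0.006, 0.701, 0.713, 815.151], [0.0, 0.0, 0.0, 1.0]]
top 355.98658888628336 257.2357181114236 194.24617131379463 [0.03914676 0.         0.         0.         0.        ] [[0.02, 0.983, -0.182, 347.971], [-1.0, 0.021, 0.004, -9.685], [0.008, 0.182, 0.983, 1142.75], [0.0, 0.0, 0.0, 1.0]]
{'time': 0.1, 'joint_pos': array([ 6.31176443e+01,  7.51027368e+00,  8.53253292e+01, -1.11312700e-04,
        8.72633658e+01, -4.89384665e+00]), 'qd': array([ 0.03693128, -0.01315901, -0.10508927, -0.10665832, -0.01040537,
        0.04128184]), 'joint_efforts': array([ 1.10831974e-03, -5.70959508e+01, -5.01938260e+01, -2.72040315e-04,
        8.50483426e-03,  8.82612562e-05]), 'tool_pos': array([224.40312491, 555.89319822, 230.33269897]), 'tcp_rot': array([-1.79901383e+02, -8.33223560e-03,  1.58011489e+02]), 'ft_force': array([ 0.99250043, -1.01805259, -0.21519543]), 'wrist_torque': array([ 0.08719676, -0.0179005 , -0.0400547 ]), 'grip_force': 0.0, 'finger_gap': 85.31747329115612}
```

View pics/scene0.png

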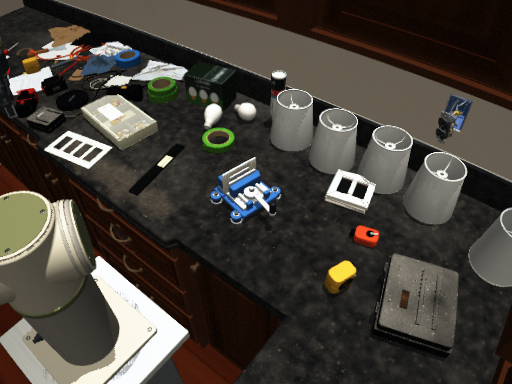

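View pics/top0.png

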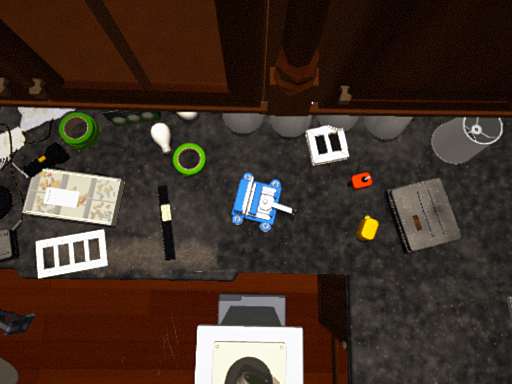

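The scene view shows the vise at about (245,195), with the plate at (238,172) and the bar at (158,170). In the top view the vise is at (257,203) with its lever to the right at (290,210). The bar is at (166,222), the chalk line at (361,181), the tape measure at (368,229) and the green roll at (189,159).

```bash
cat > h.py <<'E'
import numpy as np,cv2,pickle
def ray(s,uv):
    K=np.array([[s["fx"],0,s["cx"]],[0,s["fy"],s["cy"]],[0,0,1]])
    p=cv2.undistortPoints(np.array(uv,float).reshape(-1,1,2),K,np.array(s["D"],float)).reshape(-1,2)
    P=np.array(s["pose"]); d=np.c_[p[:,0],-p[:,1],-np.ones(len(p))]@P[:3,:3].T
    return P[:3,3],d
def onz(s,uv,z):
    o,d=ray(s,uv); return o+d*((z-o[2])/d[:,2])[:,None]
def proj(s,X):
    K=np.array([[s["fx"],0,s["cx"]],[0,s["fy"],s["cy"]],[0,0,1]]);P=np.array(s["pose"])
    c=(np.atleast_2d(X)-P[:3,3])@P[:3,:3]; c=c*[1,-1,-1]
    return cv2.projectPoints(c.reshape(-1,1,3),np.zeros(3),np.zeros(3),K,np.array(s["D"],float))[0].reshape(-1,2)
E
python3 - <<'E'
from h import *
t=pickle.load(open("top0.pkl","rb"));s=pickle.load(open("scene0.pkl","rb"))
a=cv2.resize(t["pixels"][165:240,215:305],None,fx=6,fy=6,interpolation=cv2.INTER_CUBIC)
b=cv2.resize(s["pixels"][145:230,200:290],None,fx=6,fy=6,interpolation=cv2.INTER_CUBIC)
cv2.imwrite("pics/c1.png",a);cv2.imwrite("pics/c2.png",b)
# bar: dark pixels + label, top
im=t["pixels"];g=im.max(2)
m=((g<18)).astype(np.uint8);m[:,:145]=0;m[:,190:]=0;m[:175]=0;m[268:]=0
m=cv2.morphologyEx(m,cv2.MORPH_CLOSE,np.ones((15,3)))
n,l,st,c=cv2.connectedComponentsWithStats(m);i=1+st[1:,4].argmax();print(st[i])
cn=cv2.findContours((l==i).astype(np.uint8),0,1)[0][0];bx=cv2.boxPoints(cv2.minAreaRect(cn));print(bx)
w=onz(t,bx,9);print(w.round(1),w.mean(0))
e=np.linalg.norm(np.roll(w,-1,0)-w,axis=1);print(e)
hsv=cv2.cvtColor(im,cv2.COLOR_BGR2HSV)
bl=cv2.inRange(hsv,(100,120,60),(125,255,255));bl[:, :215]=0;bl[:,305:]=0;print(cv2.minAreaRect(cv2.findNonZero(bl)))
E
```

```text
[162 221  13  39 335]
[[161.42683 221.84145]
 [170.3171  220.85365]
 [174.48781 258.39026]
 [165.59755 259.37805]]
[[462.8 288.4   9. ]
 [466.5 260.5   9. ]
 [349.5 239.8   9. ]
 [346.  267.1   9. ]] [406.19088901 263.96621164   9.        ]
[ 28.09035021 118.79560214  27.54916978 118.68166053]
((256.2353210449219, 201.058837890625), (43.656410217285156, 52.872764587402344), 14.03624439239502)
```

View pics/c1.png

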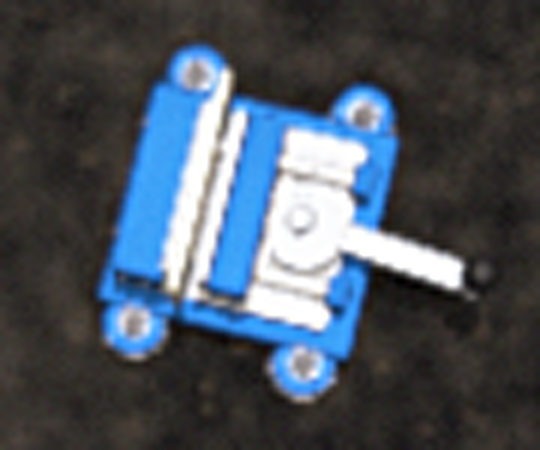

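View pics/c2.png

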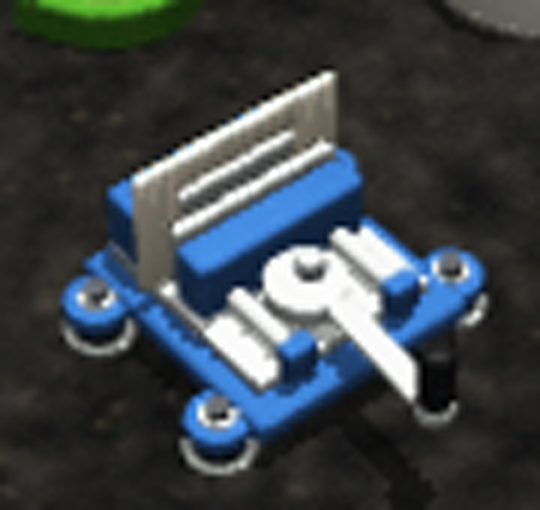

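The top crop shows the vise turned about -14°: ear screws at crop (197,72), (364,114), (134,322) and (303,364), with the plate strip from (228,70) to (172,290). The scene crop shows the plate's upper edge running (137,182) to (335,74) and the black grip at (436,350).

Run:
```python
from h import *
t=pickle.load(open("top0.pkl","rb"));s=pickle.load(open("scene0.pkl","rb"))
T=lambda u,v:((u+.5)/6-.5+215,(v+.5)/6-.5+165)
S=lambda u,v:((u+.5)/6-.5+200,(v+.5)/6-.5+145)
def tri(a,b):
    o1,d1=ray(t,[a]);o2,d2=ray(s,[b]);d1=d1[0];d2=d2[0]
    k=np.linalg.lstsq(np.c_[d1,-d2],o2-o1,rcond=None)[0]
    p,q=o1+k[0]*d1,o2+k[1]*d2;return ((p+q)/2).round(1),np.linalg.norm(p-q).round(1)
print("scrFR",tri(T(364,114),S(450,267)));print("scrNR",tri(T(303,362),S(217,410)));print("scrNL",tri(T(134,322),S(95,293)))
print("far",tri(T(227,70),S(335,75)),"near",tri(T(172,290),S(138,182)))
print("gripTop",tri(T(482,271),S(436,345)))
for z in(86,):print("grip z86",onz(t,[T(482,271)],z),onz(s,[S(436,350)],z))
P=onz(t,[T(197,72),T(364,114),T(134,322),T(303,364)],22);print(P.round(1),P.mean(0))
print(onz(s,[S(335,73),S(137,180)],104).round(1), onz(t,[T(227,70),T(172,290)],104).round(1))
im=t["pixels"]
for y in(190,200,213,225,240,255):print(y,im[y,152:184].max(1).tolist())
for n,k in(("top",t),("scene",s)):
  g=k["pixels"].max(2).astype(int)
x=s["pixels"]; cv2.imwrite("pics/c3.png",cv2.resize(np.clip(x[135:205,115:200].astype(int)*2,0,255).astype(np.uint8),None,fx=6,fy=6,interpolation=cv2.INTER_CUBIC))
```

```text
scrFR (array([590.9, -71. ,  26.9]), np.float64(0.6))
scrNR (array([457.6, -40.4,  25.7]), np.float64(0.8))
scrNL (array([476.6,  48.5,  26.8]), np.float64(0.8))
far (array([595.6,   1.6, 103.3]), np.float64(0.4)) near (array([484.7,  25.4, 105.3]), np.float64(2.0))
gripTop (array([ 498.3, -126.9,   91.9]), np.float64(0.3))
grip z86 [[ 499.27885577 -127.6892131    86.        ]] [[ 500.35562434 -125.47892216   86.        ]]
[[613.3  18.7  22. ]
 [592.1 -71.5  22. ]
 [477.5  48.5  22. ]
 [457.2 -40.8  22. ]] [535.0416257  -11.25578352  22.        ]
[[596.2   1.9 104. ]
 [487.2  27.  104. ]] [[595.3   1.7 104. ]
 [484.1  26.2 104. ]]
190 [64, 60, 54, 56, 61, 48, 9, 14, 16, 9, 12, 14, 13, 16, 11, 34, 49, 51, 49, 48, 47, 49, 48, 54, 56, 63, 70, 69, 68, 72, 81, 74]
200 [62, 66, 63, 60, 61, 80, 62, 22, 16, 17, 17, 19, 13, 17, 20, 20, 24, 49, 59, 58, 62, 66, 64, 69, 70, 65, 61, 66, 67, 62, 61, 60]
213 [61, 60, 56, 60, 61, 63, 66, 70, 35, 80, 241, 255, 252, 251, 250, 240, 248, 254, 184, 74, 59, 59, 59, 60, 67, 72, 68, 71, 63, 62, 60, 63]
225 [69, 66, 64, 62, 61, 67, 62, 65, 80, 61, 20, 14, 19, 11, 12, 8, 20, 16, 15, 30, 58, 66, 60, 58, 55, 61, 61, 56, 54, 58, 57, 68]
240 [87, 85, 87, 83, 80, 81, 75, 79, 73, 70, 57, 28, 10, 15, 14, 16, 15, 17, 15, 14, 17, 47, 69, 76, 74, 68, 62, 57, 57, 61, 65, 72]
255 [94, 107, 106, 103, 103, 104, 98, 95, 95, 93, 90, 93, 88, 54, 14, 13, 6, 12, 14, 10, 17, 11, 22, 78, 111, 110, 110, 105, 104, 107, 109, 107]
```

```bash
cat >> h.py <<'E'
def to(x,y,z,head,cur=None):
    "tool-frame shift/turn from the measured (or given) pose x,y,z,heading-of-tool-y, tool pointing down"
    if cur is None:
        from bench import r
        s=r.sense();p=s["tool_pos"];h=s["tcp_rot"][2]-90;print("now",p.round(1),s["tcp_rot"].round(2),"F",s["ft_force"].round(1),"gap",round(s["finger_gap"],1))
    else: p=np.array(cur[:3]);h=cur[3]
    d=np.array([x,y,z])-p;a=np.radians(h)
    xt=np.array([-np.sin(a),np.cos(a)]);yt=np.array([np.cos(a),np.sin(a)])
    print("rz %.1f dx %.1f dy %.1f dz %.1f"%((h-head+180)%360-180,d[:2]@xt,d[:2]@yt,-d[2]))
E
python3 - <<'E'
from h import *
to(500,-127.5,150,-18)
t=pickle.load(open("top0.pkl","rb"));s=pickle.load(open("scene0.pkl","rb"))
im=t["pixels"].max(2).astype(float);L=[];R=[]
for y in list(range(190,206,2))+list(range(222,256,2)):
    row=im[y];c=np.interp(y,[190,255],[162,169.5]);
    def cross(x,d):
        while row[x]<38:x+=d
        return x-d*(row[x]-38)/(row[x]-row[x-d])
    L.append((cross(int(c),-1),y));R.append((cross(int(c),1),y))
wl=onz(t,L,9);wr=onz(t,R,0)
for w in(wl,wr):
    k=np.polyfit(w[:,0],w[:,1],1);print("edge",k,np.degrees(np.arctan(k[0])),"y@470",np.polyval(k,470),np.std(w[:,1]-np.polyval(k,w[:,0])))
for x,ys in((160,range(180,190)),(163,range(180,190)),(168,range(252,266)),(171,range(252,266))):print(x,ys[0],im[ys[0]:ys[-1]+1,x])
E
python3 steer.py '{"drx": [0,0,0,0,0,0,0,0],"dry": [0,0,0,0,0,0,0,0],"drz": [86,86,86,86,86,86,86,86],"sx": [-511,-511,-511,-511,-511,-511,-511,-511],"sy": [-531,-531,-531,-531,-531,-531,-531,-531],"sz": [81,81,81,81,81,81,81,81],"finger_gap": [50,50,50,50,50,50,50,50]}' 20
python3 -c "
from h import *
to(500,-127.5,150,-18)"
```

```text
now [224.4 555.9 230.3] [-1.7990e+02 -1.0000e-02  1.5801e+02] F [ 1.  -1.  -0.2] gap 85.3
rz 86.0 dx -511.4 dy -530.5 dz 80.3
edge [1.81682273e-01 2.05035508e+02] 10.297308488937961 y@470 290.42617678047804 1.7807974095053831
edge [  0.19588819 171.516662  ] 11.08322638704226 y@470 263.58411321287804 6.803163027265287
160 180 [57. 52. 53. 49. 52. 47. 27. 11. 22. 13.]
163 180 [57. 48. 41. 42. 44. 32. 20. 20. 22. 17.]
168 252 [ 13.  10.  14.   6.   9.  18.  13.  20.  44. 101.  90.  82.  78.  79.]
171 252 [14. 14. 12. 10. 20. 11. 17. 50. 97. 94. 90. 84. 75. 75.]
time: 1.1
tool_pos: [410.3, 93.3, 176.4]
tcp_rot: [180.0, -0.0, 71.7]
ft_force: [1.2, 0.5, 0.2]
finger_gap: 50.1
grip_force: 0.0
now [410.3  93.3 176.4] [ 1.7998e+02 -2.0000e-02  7.1720e+01] F [1.2 0.5 0.2] gap 50.1
rz -0.3 dx -181.6 dy 154.4 dz 26.4
```

```bash
python3 steer.py '{"drx": [0,0,0,0,0,0],"dry": [0,0,0,0,0,0],"drz": [0,0,0,0,0,0],"sx": [-45,-90,-135,-180,-180,-180],"sy": [39,78,116,154,154,154],"sz": [7,13,20,26,26,26],"finger_gap": [50,50,50,50,50,50]}'
python3 - <<'E'
from h import *
to(500,-127.5,60,-18)
from bench import r
a=r.snapshot("scene");b=r.snapshot("top")
pickle.dump((a,b),open("p1.pkl","wb"))
A=cv2.resize(a["pixels"][130:240,200:310],None,fx=3.6,fy=3.6,interpolation=cv2.INTER_CUBIC);B=cv2.resize(b["pixels"][140:250,210:320],None,fx=3.6,fy=3.6,interpolation=cv2.INTER_CUBIC)
cv2.imwrite("pics/d1.png",np.hstack([A,B]))
E
```

```text
time: 1.85
tool_pos: [500.6, -123.1, 150.1]
tcp_rot: [-179.9, -0.0, 72.0]
ft_force: [0.6, -0.1, -0.2]
finger_gap: 50.4
grip_force: 0.0
now [ 500.6 -123.1  150.1] [-1.7991e+02 -3.0000e-02  7.2020e+01] F [ 0.6 -0.1 -0.2] gap 50.4
rz 0.0 dx -4.3 dy 0.7 dz 90.1
```

View pics/d1.png

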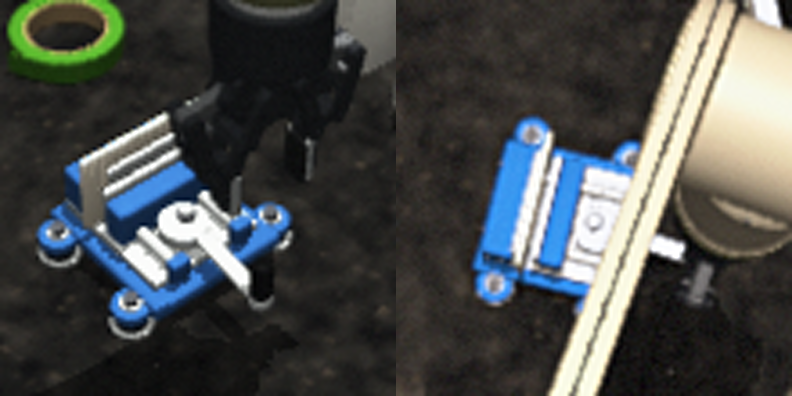

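The left half shows open fingers with tips near crop (237,205) and (305,175), above and behind the grip at (262,270). The right half is mostly covered by the arm. I'll check the tip midpoint by projection, then go down.

```bash
python3 - <<'E'
from h import *
a,b=pickle.load(open("p1.pkl","rb"))
f=lambda X:((proj(a,X)-[200,130])*3.6).round(0)
c,s=np.cos(np.radians(-18)),np.sin(np.radians(-18))
print(f([[500.6+25*c,-123+25*s,150],[500.6-25*c,-123-25*s,150],[500,-127,86],[500,-127,53]]))
E
python3 steer.py '{"drx": [0,0,0,0,0,0,0,0],"dry": [0,0,0,0,0,0,0,0],"drz": [0,0,0,0,0,0,0,0],"sx": [-4,-4,-4,-4,-4,-4,-4,-4],"sy": [0,0,0,0,0,0,0,0],"sz": [45,88,88,88,88,88,88,88],"finger_gap": [50,50,50,50,18,10,10,10]}' 20
```

```text
[[291. 181.]
 [230. 211.]
 [262. 264.]
 [260. 295.]]
time: 2.95
tool_pos: [501.0, -127.6, 63.8]
tcp_rot: [179.9, -0.0, 72.1]
ft_force: [1.7, -0.1, 4.9]
finger_gap: 17.2
grip_force: 20.5
```

Run:
```python
from h import *
p=np.array([529,-36.9]);g=np.array([501,-127.6])
def arc(th0,ths):
    R=lambda t:np.array([[np.cos(t),np.sin(t)],[-np.sin(t),np.cos(t)]])
    h=np.radians(-18-th0);xt=np.array([-np.sin(h),np.cos(h)]);yt=np.array([np.cos(h),np.sin(h)])
    q0=p+R(np.radians(th0))@(g-p)
    for t in ths:
        d=p+R(np.radians(t))@(g-p)-q0;print(t-th0,(d@xt).round(1),(d@yt).round(1),end="; ")
    print()
arc(0,range(5,41,5));arc(40,[45,50,55,60,65,70,75,76.5])
```

```text
5 0.2 -8.3; 10 1.2 -16.5; 15 2.9 -24.6; 20 5.2 -32.5; 25 8.3 -40.2; 30 12.0 -47.6; 35 16.4 -54.7; 40 21.3 -61.3; 
5 0.2 -8.3; 10 1.2 -16.5; 15 2.9 -24.6; 20 5.2 -32.5; 25 8.3 -40.2; 30 12.0 -47.6; 35 16.4 -54.7; 36.5 17.8 -56.7;
```

```bash
python3 steer.py '{"drx": [0,0,0,0,0,0,0,0],"dry": [0,0,0,0,0,0,0,0],"drz": [5,10,15,20,25,30,35,40],"sx": [0.2,1.2,2.9,5.2,8.3,12,16.4,21.3],"sy": [-8.3,-16.5,-24.6,-32.5,-40.2,-47.6,-54.7,-61.3],"sz": [-3,-3,-3,-3,-3,-3,-3,-3],"finger_gap": [10,10,10,10,10,10,10,10]}'
python3 steer.py '{"drx": [0,0,0,0,0,0,0,0],"dry": [0,0,0,0,0,0,0,0],"drz": [5,10,15,20,25,30,35,36.5],"sx": [0.2,1.2,2.9,5.2,8.3,12,16.4,17.8],"sy": [-8.3,-16.5,-24.6,-32.5,-40.2,-47.6,-54.7,-56.7],"sz": [0,0,0,0,0,0,0,0],"finger_gap": [10,10,10,10,10,10,10,10]}'
python3 -c "
from h import *
to(434.1,-32.3,66,-93)"
```

```text
time: 3.95
tool_pos: [448.5, -88.3, 65.6]
tcp_rot: [179.9, -0.0, 31.9]
ft_force: [5.2, -1.6, -2.5]
finger_gap: 16.8
grip_force: 19.9
time: 4.95
tool_pos: [433.6, -32.3, 65.8]
tcp_rot: [179.8, -0.1, -4.5]
ft_force: [1.9, -16.7, -2.0]
finger_gap: 16.9
grip_force: 20.4
now [433.6 -32.3  65.8] [ 1.7978e+02 -8.0000e-02 -4.5000e+00] F [  1.9 -16.7  -2. ] gap 16.9
rz -1.5 dx 0.5 dy -0.0 dz -0.2
```

```bash
python3 steer.py '{"drx": [0,0,0,0,0,0,0,0],"dry": [0,0,0,0,0,0,0,0],"drz": [0,0,0,0,0,0,0,0],"sx": [0,0,0,0,0,0,0,0],"sy": [0,0,0,0,0,0,0,0],"sz": [0,0,0,-40,-100,-160,-160,-160],"finger_gap": [50,50,50,50,50,50,50,50]}'
python3 - <<'E'
from h import *
from bench import r
a=r.snapshot("scene");b=r.snapshot("top");pickle.dump((a,b),open("p2.pkl","wb"))
t=pickle.load(open("top0.pkl","rb"));s=pickle.load(open("scene0.pkl","rb"))
for k,box,lab,n in((t,(180,150,265,182),(203,222,158,176),"t"),(s,(140,125,200,190),(150,168,152,175),"s")):
    g=k["pixels"].max(2);m=np.zeros_like(g);y0,x0,y1,x1=box
    m[y0:y1,x0:x1]=(g[y0:y1,x0:x1]<36);a0,a1,b0,b1=lab;m[a0:a1,b0:b1]|=(g[a0:a1,b0:b1]>120)
    m=cv2.morphologyEx(m,cv2.MORPH_CLOSE,np.ones((5,5)));m=cv2.morphologyEx(m,cv2.MORPH_OPEN,np.ones((5,5)))
    c=max(cv2.findContours(m,0,1)[0],key=cv2.contourArea);bx=cv2.boxPoints(cv2.minAreaRect(c))
    w=onz(k,bx,5);e=np.roll(w,-1,0)-w;print(bx.round(1).tolist(),w.mean(0).round(1),np.linalg.norm(e,axis=1).round(1),np.degrees(np.arctan2(e[:,1],e[:,0])).round(1))
    gg=np.clip(k["pixels"].astype(int)*2,0,255).astype(np.uint8);cv2.polylines(gg,[bx.round().astype(int)],1,(0,0,255));cv2.imwrite(f"{n}_bar.png",cv2.resize(gg[y0-10:y1+10,x0-10:x1+10],None,fx=4,fy=4))
A=cv2.imread("t_bar.png");B=cv2.imread("s_bar.png");H=max(len(A),len(B));C=np.zeros((H,A.shape[1]+B.shape[1],3),np.uint8);C[:len(A),:A.shape[1]]=A;C[:len(B),A.shape[1]:]=B;cv2.imwrite("pics/bar.png",C)
V=cv2.resize(a["pixels"][130:240,200:310],None,fx=4,fy=4,interpolation=cv2.INTER_CUBIC);cv2.imwrite("pics/v2.png",V)
E
```

```text
time: 5.95
tool_pos: [433.1, -30.5, 225.3]
tcp_rot: [-180.0, 0.0, -4.4]
ft_force: [-1.2, -0.3, -0.7]
finger_gap: 49.9
grip_force: 0.0
[[156.8000030517578, 186.10000610351562], [167.60000610351562, 185.10000610351562], [174.6999969482422, 258.3999938964844], [164.0, 259.5]] [464.3 275.9   5. ] [ 34.8 237.   33.5 236.7] [ -83.  -170.8   96.5    9.5]
[[126.5999984741211, 187.89999389648438], [175.0, 136.5], [185.5, 146.3000030517578], [137.10000610351562, 197.8000030517578]] [468.9 283.6   5. ] [262.3  66.3 252.   55.5] [  13.4 -103.  -168.2   83.3]
```

View pics/bar.png

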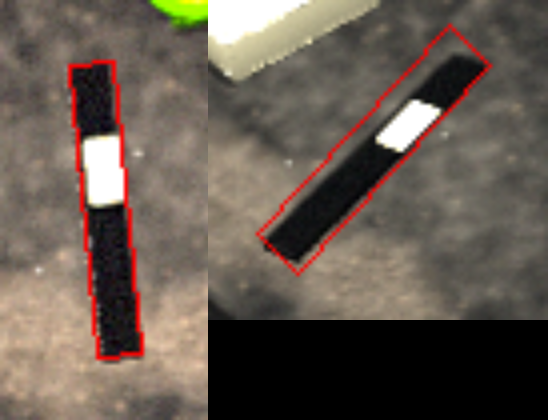

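View pics/v2.png

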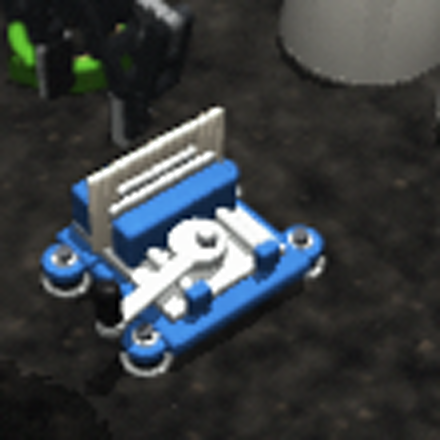

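The right-hand picture of the bar pair is a poor fit, but the top-view box fits the bar well: centre (165.8,222.3), giving (464,276), heading 9.5°. The vise view shows the lever swung to about -x, with the grip at (107,300), and the plate standing.

```bash
python3 -c "
from h import *
to(464.3,275.9,60,-80.5)"
```

```text
now [432.2 -30.4 223.8] [-179.98    0.18   -4.43] F [-0.5  0.4 -0.2] gap 50.3
rz -13.9 dx 8.4 dy -307.8 dz 163.8
```

```bash
python3 steer.py '{"drx": [0,0,0,0,0,0,0,0],"dry": [0,0,0,0,0,0,0,0],"drz": [-3,-6,-9,-14,-14,-14,-14,-14],"sx": [2,4,6,8,8,8,8,8],"sy": [-60,-120,-180,-240,-290,-308,-308,-308],"sz": [0,20,60,110,150,164,164,164],"finger_gap": [60,60,60,60,60,60,60,60]}'
python3 -c "
from h import *
to(464.3,275.9,0,-80.5)"
```

```text
time: 7.05
tool_pos: [464.1, 275.1, 60.6]
tcp_rot: [179.9, 0.1, 9.6]
ft_force: [0.4, 0.1, 0.4]
finger_gap: 59.9
grip_force: 0.0
now [464.1 275.1  60.6] [1.7994e+02 1.4000e-01 9.6000e+00] F [0.4 0.1 0.4] gap 59.9
rz 0.1 dx 0.4 dy -0.7 dz 60.6
```

```bash
python3 steer.py '{"drx": [0,0,0,0],"dry": [0,0,0,0],"drz": [0,0,0,0],"sx": [0,0,0,0],"sy": [-1,-1,-1,-1],"sz": [40,56,60,60],"finger_gap": [60,60,60,60]}'
python3 steer.py '{"drx": [0,0,0,0,0,0],"dry": [0,0,0,0,0,0],"drz": [0,0,0,0,0,0],"sx": [0,0,0,0,0,0],"sy": [0,0,0,0,0,0],"sz": [0,0,0,0,0,0],"finger_gap": [40,34,28,28,28,28]}' 110
```

```text
time: 7.55
tool_pos: [465.5, 276.7, 2.6]
tcp_rot: [-180.0, -0.1, 9.5]
ft_force: [-0.4, 0.1, 0.1]
finger_gap: 59.9
grip_force: 0.0
time: 8.3
tool_pos: [465.5, 277.1, 3.0]
tcp_rot: [-180.0, -0.1, 9.6]
ft_force: [-1.9, -3.3, 7.4]
finger_gap: 29.5
grip_force: 66.5
```

```bash
python3 steer.py '{"drx": [0,0,0,0],"dry": [0,0,0,0],"drz": [0,0,0,0],"sx": [0,0,0,0],"sy": [0,0,0,0],"sz": [-1,-1,-1,-1],"finger_gap": [10,10,10,10]}'
python3 steer.py '{"drx": [0,0,0,0,0],"dry": [0,0,0,0,0],"drz": [0,0,0,0,0],"sx": [0,0,0,0,0],"sy": [0,0,0,0,0],"sz": [-10,-30,-50,-50,-50],"finger_gap": [10,10,10,10,10]}'
python3 - <<'E'
from h import *
from bench import r
a=r.snapshot("scene");pickle.dump(a,open("p3.pkl","wb"))
cv2.imwrite("pics/g.png",cv2.resize(np.clip(a["pixels"][95:225,95:235].astype(int)*2,0,255).astype(np.uint8),None,fx=4,fy=4,interpolation=cv2.INTER_CUBIC))
E
```

```text
time: 8.8
tool_pos: [465.2, 277.1, 3.3]
tcp_rot: [-180.0, -0.0, 9.6]
ft_force: [-1.2, -1.2, 7.3]
finger_gap: 27.5
grip_force: 109.7
time: 9.43
tool_pos: [464.3, 276.6, 51.9]
tcp_rot: [180.0, 0.1, 9.6]
ft_force: [0.0, -0.9, -1.6]
finger_gap: 27.4
grip_force: 108.9
```

View pics/g.png

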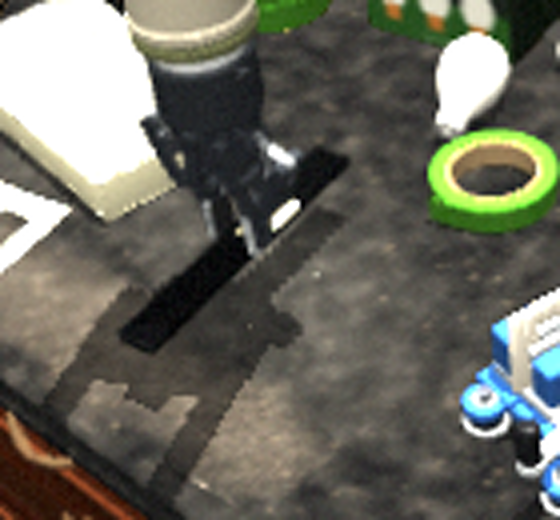

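The bar is held and hangs level; its ends are at about crop (137,337) and (333,155). I'll check its centre and heading relative to the tool.

Run:
```python
from h import *
a=pickle.load(open("p3.pkl","rb"))
w=onz(a,[(95+137/4,95+337/4),(95+333/4,95+155/4)],57.5);d=w[1]-w[0];print(w.round(1),w.mean(0),np.linalg.norm(d),np.degrees(np.arctan2(d[1],d[0])))
u=np.array([.9759,-.2181]);o=np.array([540.4,14.1])
for x in(-80,0):print(x,o+x*u)
p=o-80*u
to(p[0],p[1],180,-102.6)
```

```text
[[347.7 254.   57.5]
 [575.8 291.7  57.5]] [461.75499946 272.88516267  57.5       ] 231.1155798743657 9.38216599590067
-80 [462.328  31.548]
0 [540.4  14.1]
now [464.  276.5  51.5] [1.7997e+02 1.0000e-01 9.5600e+00] F [ 0.4 -0.1 -2.2] gap 27.7
rz 22.2 dx -42.3 dy 241.3 dz -128.5
```

```bash
python3 steer.py '{"drx": [0,0,0,0,0,0,0,0],"dry": [0,0,0,0,0,0,0,0],"drz": [0,0,6,14,22,22.2,22.2,22.2],"sx": [0,-5,-15,-25,-35,-42,-42.3,-42.3],"sy": [0,20,70,130,190,230,241.3,241.3],"sz": [-50,-100,-128,-128,-128,-128,-128,-128],"finger_gap": [10,10,10,10,10,10,10,10]}'
python3 -c "
from h import *
to(462.3,31.5,125,-102.6)"
```

```text
time: 10.48
tool_pos: [462.9, 31.7, 179.9]
tcp_rot: [-180.0, 0.1, -12.7]
ft_force: [0.6, 0.6, -2.0]
finger_gap: 27.3
grip_force: 109.4
now [462.9  31.7 179.9] [-1.7999e+02  7.0000e-02 -1.2720e+01] F [ 0.6  0.6 -2. ] gap 27.3
rz -0.1 dx -0.6 dy 0.3 dz 54.9
```

```bash
python3 steer.py '{"drx": [0,0,0,0],"dry": [0,0,0,0],"drz": [0,0,0,0],"sx": [0,0,0,0],"sy": [0,0,0,0],"sz": [30,58,58,58],"finger_gap": [10,10,10,10]}'
python3 - <<'E'
from h import *
from bench import r
a=r.snapshot("scene");b=r.snapshot("top");pickle.dump((a,b),open("p4.pkl","wb"))
f=lambda im,y,x:cv2.resize(np.clip(im["pixels"][y:y+100,x:x+100].astype(int)*2,0,255).astype(np.uint8),None,fx=4,fy=4,interpolation=cv2.INTER_CUBIC)
cv2.imwrite("pics/h.png",np.hstack([f(a,125,180),f(b,155,205)]))
s=r.sense();p=s["tool_pos"];print(p);z=p[2]-3.2
y=np.radians(s["tcp_rot"][2]);u=np.array([np.cos(y),np.sin(y)]);v=np.array([-u[1],u[0]])
print("front end corners expected (underside, top) scene/top:")
for zz in(z,z+8):
    X=[[*(p[:2]+120*u+k*v),zz] for k in(16,-16)]
    print(((proj(a,X)-[180,125])*4).round(),((proj(b,X)-[205,155])*4).round())
E
```

```text
time: 10.98
tool_pos: [463.6, 32.7, 123.5]
tcp_rot: [-180.0, -0.0, -12.6]
ft_force: [0.3, -0.2, -1.1]
finger_gap: 27.9
grip_force: 109.4
[464.25409502  32.34466408 124.19865702]
front end corners expected (underside, top) scene/top:
[[268. 105.]
 [298. 129.]] [[162.  93.]
 [204. 103.]]
[[268.  96.]
 [299. 120.]] [[162.  90.]
 [204. 101.]]
```

View pics/h.png

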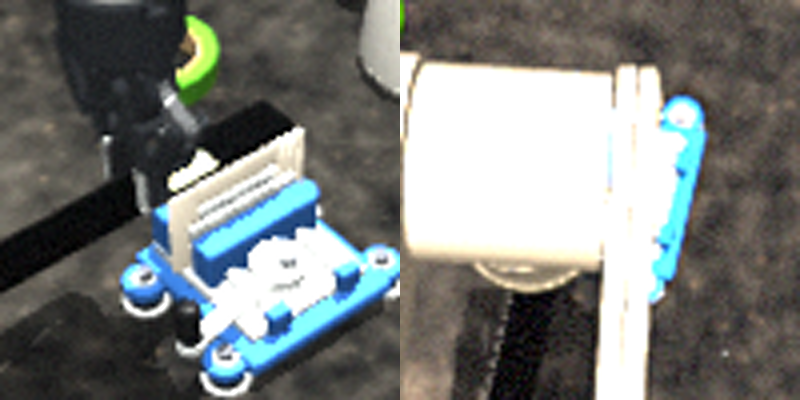

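The left view shows the bar's front end at about (262,102) to (298,122), over the plate and in line with it, about 2–3 mm behind where I predicted it. The right view is mostly hidden by the arm. I'll now go down to contact, watching the force.

```bash
python3 steer.py '{"drx": [0,0,0,0],"dry": [0,0,0,0],"drz": [0,0,0,0],"sx": [0,0,0,0],"sy": [0,0,0,0],"sz": [8,11,12,12],"finger_gap": [10,10,10,10]}' | egrep 'time|pos|force'
for i in 1; do python3 steer.py '{"drx": [0,0,0],"dry": [0,0,0],"drz": [0,0,0],"sx": [0,0,0],"sy": [0,0,0],"sz": [1,1,1],"finger_gap": [10,10,10]}' | egrep 'pos|force'; done
python3 steer.py '{"drx": [0,0,0],"dry": [0,0,0],"drz": [0,0,0],"sx": [0,0,0],"sy": [0,0,0],"sz": [1,1,1],"finger_gap": [10,10,10]}' | egrep 'pos|force'
```

```text
time: 11.58
tool_pos: [463.1, 31.8, 110.6]
ft_force: [0.8, -0.9, -1.3]
grip_force: 109.5
tool_pos: [463.2, 31.9, 109.7]
ft_force: [0.2, -0.8, -1.4]
grip_force: 109.5
tool_pos: [463.2, 31.9, 108.6]
ft_force: [-0.5, -0.1, -2.1]
grip_force: 109.5
```

```bash
python3 steer.py '{"drx": [0,0,0],"dry": [0,0,0],"drz": [0,0,0],"sx": [0,0,0],"sy": [0,0,0],"sz": [1,1,1],"finger_gap": [10,10,10]}' | egrep 'pos|force'
python3 steer.py '{"drx": [0,0,0],"dry": [0,0,0],"drz": [0,0,0],"sx": [0,0,0],"sy": [0,0,0],"sz": [1,1,1],"finger_gap": [10,10,10]}' | egrep 'pos|force'
```

```text
tool_pos: [463.2, 31.9, 107.7]
ft_force: [0.1, -0.3, -2.0]
grip_force: 109.5
tool_pos: [463.3, 31.9, 106.8]
ft_force: [0.2, -0.4, -0.6]
grip_force: 109.7
```

```bash
python3 steer.py '{"drx": [0,0,0],"dry": [0,0,0],"drz": [0,0,0],"sx": [0,0,0],"sy": [0,0,0],"sz": [0.8,0.8,0.8],"finger_gap": [10,10,10]}'
python3 -c "
from h import *
u=np.array([.9759,-.2181]);p=np.array([540.4,14.1])+4*u
to(p[0],p[1],106,-102.6)"
```

```text
time: 13.45
tool_pos: [463.3, 31.9, 106.0]
tcp_rot: [-180.0, -0.0, -12.6]
ft_force: [-2.1, 0.8, 2.3]
finger_gap: 27.5
grip_force: 110.0
now [463.3  31.9 106. ] [-1.800e+02 -1.000e-02 -1.263e+01] F [-2.1  0.8  2.3] gap 27.5
rz -0.0 dx 83.1 dy 0.5 dz 0.0
```

```bash
python3 steer.py '{"drx": [0,0,0,0,0],"dry": [0,0,0,0,0],"drz": [0,0,0,0,0],"sx": [6,14,22,30,38],"sy": [0,0,0,0,0],"sz": [0.2,0.2,0.2,0.2,0.2],"finger_gap": [10,10,10,10,10]}'|egrep 'pos|rot|force'
```

```text
tool_pos: [500.8, 23.4, 105.6]
tcp_rot: [180.0, 0.0, -12.6]
ft_force: [-4.2, 1.6, 5.4]
grip_force: 110.3
```

```bash
python3 steer.py '{"drx": [0,0,0,0,0,0,0],"dry": [0,0,0,0,0,0,0],"drz": [0,0,0,0,0,0,0],"sx": [8,16,24,32,40,45,45],"sy": [0,0,0,0,0,0,0],"sz": [-0.3,-0.5,-0.5,-0.5,-0.5,-0.5,-0.5],"finger_gap": [10,10,10,10,10,10,10]}'
python3 -c "
from h import *
u=np.array([.9759,-.2181]);p=np.array([540.4,14.1])
n=np.array([0,0]);from bench import r
print((r.sense()['tool_pos'][:2]-p)@u)"
```

```text
time: 14.95
tool_pos: [545.1, 13.5, 106.4]
tcp_rot: [-180.0, -0.1, -12.6]
ft_force: [0.4, -0.2, 1.6]
finger_gap: 27.9
grip_force: 110.0
4.708767058330578
```

```bash
python3 steer.py '{"drx": [0,0,0,0,0,0,0,0],"dry": [0,0,0,0,0,0,0,0],"drz": [0,0,0,0,0,0,0,0],"sx": [0,0,0,-40,-75,-83,-83,-83],"sy": [0,0,0,0,0,0,0,0],"sz": [-15,-35,-35,-35,-35,-35,-35,-35],"finger_gap": [10,10,10,10,10,10,10,10]}'
python3 steer.py '{"drx": [0,0,0,0,0,0,0,0],"dry": [0,0,0,0,0,0,0,0],"drz": [0,0,0,0,0,0,0,0],"sx": [0,0,0,0,0,0,0,0],"sy": [0,0,0,0,0,0,0,0],"sz": [16,28,32,32,34,35.2,35.2,35.2],"finger_gap": [10,10,10,10,10,10,10,10]}'
```

```text
time: 15.95
tool_pos: [464.1, 31.7, 141.4]
tcp_rot: [-180.0, -0.1, -12.6]
ft_force: [-0.1, -0.3, -1.9]
finger_gap: 27.5
grip_force: 109.5
time: 16.95
tool_pos: [463.6, 31.9, 106.5]
tcp_rot: [-180.0, -0.1, -12.6]
ft_force: [0.9, 0.7, 1.3]
finger_gap: 27.4
grip_force: 109.8
```

```bash
python3 steer.py '{"drx": [0,0,0,0,0],"dry": [0,0,0,0,0],"drz": [0,0,0,0,0],"sx": [6,14,22,30,38],"sy": [0,0,0,0,0],"sz": [0.1,0.1,0.1,0,-0.2],"finger_gap": [10,10,10,10,10]}'|egrep 'pos|rot|force'
python3 steer.py '{"drx": [0,0,0,0,0,0,0],"dry": [0,0,0,0,0,0,0],"drz": [0,0,0,0,0,0,0],"sx": [8,16,24,32,40,45,45],"sy": [0,0,0,0,0,0,0],"sz": [0,0,0,0,0,0,0],"finger_gap": [10,10,10,10,10,10,10]}'|egrep 'pos|rot|force'
python3 steer.py '{"drx": [0,0,0,0,0],"dry": [0,0,0,0,0],"drz": [0,0,0,0,0],"sx": [0,0,0,0,0],"sy": [0,0,0,0,0],"sz": [-15,-40,-70,-70,-70],"finger_gap": [10,10,10,10,10]}'
```

```text
tool_pos: [500.8, 23.4, 106.1]
tcp_rot: [180.0, 0.0, -12.6]
ft_force: [-3.1, 1.7, 3.7]
grip_force: 110.1
tool_pos: [545.1, 13.5, 106.4]
tcp_rot: [-180.0, -0.1, -12.6]
ft_force: [0.8, -0.9, 2.1]
grip_force: 110.0
time: 19.08
tool_pos: [543.8, 13.7, 175.7]
tcp_rot: [180.0, 0.0, -12.6]
ft_force: [-0.4, 0.4, -2.1]
finger_gap: 27.2
grip_force: 109.5
```

Run:
```python
from h import *
t=pickle.load(open("top0.pkl","rb"))
m=cv2.inRange(cv2.cvtColor(t["pixels"],cv2.COLOR_BGR2HSV),(40,120,60),(75,255,255));m[:,:165]=0;m[:,215:]=0
(c,R)=cv2.minEnclosingCircle(cv2.findNonZero(m));print(onz(t,[c,(c[0]+R,c[1])],20).round())
to(490,153,175,-102.6)
```

```text
[[666. 210.  20.]
 [667. 154.  20.]]
now [543.8  13.7 175.7] [ 1.7999e+02  2.0000e-02 -1.2630e+01] F [-0.4  0.4 -2.1] gap 27.2
rz -0.0 dx -83.0 dy -124.1 dz 0.7
```

```bash
python3 steer.py '{"drx": [0,0,0,0,0,0,0,0],"dry": [0,0,0,0,0,0,0,0],"drz": [0,0,0,0,0,0,0,0],"sx": [-30,-60,-80,-83,-83,-83,-83,-83],"sy": [-45,-90,-120,-124,-124,-124,-124,-124],"sz": [0,0,0,0,60,120,155,155],"finger_gap": [10,10,10,10,10,10,10,10]}'
python3 steer.py '{"drx": [0,0,0,0],"dry": [0,0,0,0],"drz": [0,0,0,0],"sx": [0,0,0,0],"sy": [0,0,0,0],"sz": [8,14,14,14],"finger_gap": [10,10,10,10]}'
```

```text
time: 20.08
tool_pos: [486.4, 151.3, 16.9]
tcp_rot: [179.8, 0.5, -12.7]
ft_force: [-0.2, -0.8, -1.4]
finger_gap: 27.5
grip_force: 109.5
time: 20.58
tool_pos: [490.9, 153.0, 7.9]
tcp_rot: [-180.0, -0.1, -12.6]
ft_force: [-0.2, -0.3, -1.7]
finger_gap: 27.5
grip_force: 109.5
```

```bash
python3 steer.py '{"drx": [0,0,0,0],"dry": [0,0,0,0],"drz": [0,0,0,0],"sx": [0,0,0,0],"sy": [0,0,0,0],"sz": [2,3.5,3.5,3.5],"finger_gap": [10,10,10,10]}'|egrep 'pos|ft_'
python3 steer.py '{"drx": [0,0,0],"dry": [0,0,0],"drz": [0,0,0],"sx": [0,0,0],"sy": [0,0,0],"sz": [0.8,0.8,0.8],"finger_gap": [10,10,10]}'|egrep 'pos|ft_'
```

```text
tool_pos: [490.3, 152.9, 3.6]
ft_force: [0.7, 0.7, -1.6]
tool_pos: [490.4, 152.9, 3.3]
ft_force: [-3.7, -0.1, 4.8]
```

Contact with the worktop. I'll open gently and raise.

```bash
python3 steer.py '{"drx": [0,0,0,0,0,0],"dry": [0,0,0,0,0,0],"drz": [0,0,0,0,0,0],"sx": [0,0,0,0,0,0],"sy": [0,0,0,0,0,0],"sz": [0,0,0,0,0,0],"finger_gap": [36,45,60,60,60,60]}'
python3 steer.py '{"drx": [0,0,0,0,0,0,0,0],"dry": [0,0,0,0,0,0,0,0],"drz": [0,0,0,0,0,0,0,0],"sx": [0,0,0,0,-50,-80,-80,-80],"sy": [0,0,0,0,-30,-90,-120,-120],"sz": [-20,-60,-120,-180,-200,-200,-200,-200],"finger_gap": [60,60,60,60,60,60,60,60]}'
python3 - <<'E'
from h import *
from bench import r
a=r.snapshot("scene");b=r.snapshot("top")
f=lambda im,y,x:cv2.resize(np.clip(im["pixels"][y:y+130,x:x+130].astype(float)*1.5,0,255).astype(np.uint8),None,fx=3,fy=3,interpolation=cv2.INTER_CUBIC)
cv2.imwrite("pics/z.png",np.hstack([f(a,120,150),f(b,135,180)]))
E
```

```text
time: 22.2
tool_pos: [490.3, 152.9, 2.9]
tcp_rot: [-180.0, 0.0, -12.6]
ft_force: [0.5, 0.2, -0.3]
finger_gap: 60.2
grip_force: 0.0
time: 23.2
tool_pos: [438.1, 289.5, 202.9]
tcp_rot: [-180.0, -0.0, -12.5]
ft_force: [0.2, -1.0, -0.1]
finger_gap: 59.8
grip_force: 0.0
```

View pics/z.png

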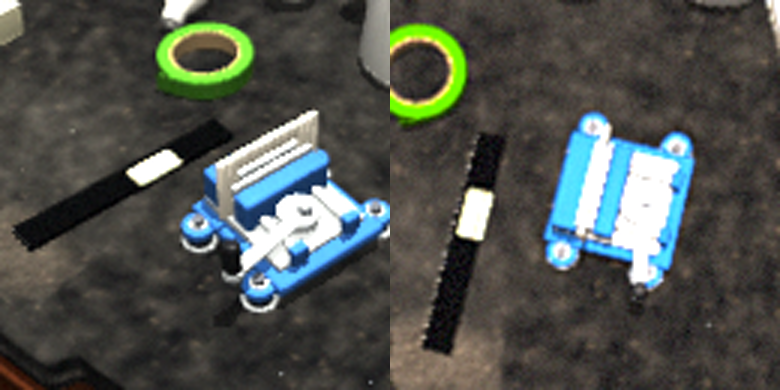

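The bar lies flat beside the vise, running from (490,135) to (437,350) in the top half. The plate is clamped with the lever at its stop, grip at (638,292), and the green roll is clear of everything. I'll hand in.

```bash
python3 -c "
from bench import r
print(r.hand_in())"
```

```text
the job is handed in; nothing more can be done
None
```

The job is handed in at about 23 s (limit 61 s): lever swung to its stop, both forward strokes made at roughly 3–7 N, and the bar laid flat to the left of the vise with the plate clamped; the judge returned no verdict.

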